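# Refit the lift-off roof of a pavilion model

## Robot

A 6-joint arm with a two-finger parallel gripper is mounted at the origin on the work surface. World frame = base frame: x ahead of the robot, y to its left, z up, the work surface at z = 0. Lengths are in mm, angles in rad, forces in N, time in s.
With the tool pointing down it reaches from about 350 to 875 mm from the base axis. Payload 4.2 kg.
Tool frame: the origin (TCP) lies between the finger pads; the fingertips stand 14 mm ahead of it and the grasp point (between the pads) lies 5 mm behind it; z points along the fingers, y is the line along which they close (so a half turn about z gives the same grasp; the last joint's range is limited). The gripper opens to 85 mm and grips with 20 to 120 N. Pads are 22 mm wide; open, the fingers measure 114 mm over their backs; the gripper's body (76 mm by 85 mm) begins 54 mm behind the grasp point. The pads swing forward as they close: fully open they stand 13 mm farther back than shut.
Start: joints at [-0.89, 0.385, 0.008, 0, -1.194, -0.259], TCP at [255.89, -570.193, 245.312] pointing down, gripper open.
Joint ranges: [-3.14, 3.14], [-1.21, 2.06], [-1.07, 1.41], [-3.16, 2.05], [-2.99, -0.16], [-3.1, 3.1]. Speed limits (rad/s): [2.79, 2.79, 3.14, 3.14, 3.14, 3.14].

## Interface

Orientations are given as a unit quaternion [x, y, z, w].
In Python, from bench import * gives the robot as it stands.
- The arm moves only by the tool carry_out, never from a script. Its argument "motion" is a list of rows, each a list of 7 numbers: the turn, a rotation vector about the tool's x, y, z in rad, then the shift along the tool's x, y, z in mm, then the opening, from -1 (shut) to 1 (fully open), so that 0 is half open. A call has 1 to 5 rows; each row is the pose to reach, as a shift and turn from the pose commanded when the call began, along the tool's axes at that moment; what a row does not reach only later rows make up. A row lasts 1/8 s, in which the tool goes at most 62.5 mm and 10.7 degrees, less where a joint would pass 70% of its speed; a pose out of reach is approached as far as the arm can. A call with a gripper value outside its range is refused whole. The fingers move at their own pace and stop on an object; the grip force is fixed at half the most. Time passes only in rows, so rows that repeat a pose let the fingers close. It gives the time, the measured TCP pose, the force, the opening and the grip force at its end, in the units of the state.
- read_state(): the state, without advancing time (a new reading comes with each control period).
- get_image(name): name is "scene" or "top" or "wrist"; returns a dict with "color" (420x560x3 uint8, blue, green, red), "mtx" (3x3 intrinsics, pixels), "position" and "orientation" of the camera in the world. Camera axes: x right, y down, z forward; pixel columns grow to the right and rows downward; lengths in mm; the calibration is good to about 2 mm. A picture is of the moment at which its call begins. There is no depth.
- job_done(): hands the job in; it is judged then, once.
The state is a dict: "clock": time; "joints": joint angles; "joint_vel": joint speeds; "joint_efforts": joint torques, N m; "position": TCP position; "ee_rot": TCP orientation; "contact_force": force on the tool from outside, world axes, zero at the start; "wrist_torque": the same for the moment, N m; "gripper_width": finger opening in mm; "grasp_force": force on a finger pad.
Only numpy, scipy, OpenCV 4.12 (cv2) and the standard library are available. Lean on these libraries where they do the work, as an engineer would, in place of code of your own. Each camera call takes 0.05 s, during which the arm holds its last target. There are 200 camera calls.

## Task

Put the loose roof back on the open pavilion model: lift it, carry it over and lower it square to the slope, ridge board uppermost, so that both dowel pins come up through its two holes and it lies flush on the rafters, then let go. Lower it onto the pins in the gripper rather than dropping it, press only lightly on the delicate frame, and leave the other things on the table where they are.

Things in the scene. Friction and masses are not known exactly. Their poses are not given: they have to be found in the camera images.
- pavilion: the open pavilion model on its grey baseboard (200 along x, 220 along y, 12 mm thick), fixed to the table: a light timber frame, white card walls, small white trees. Low eaves on its -x side, tall rear wall on its +x side. Origin: centre of the baseboard's underside, on the table; z up; x points to the robot's left, within 30 degrees of its y axis
- rafters: the four sloping rafters that carry the roof, pitched 30 degrees. Origin on their top plane at mid-slope and mid-width, 105 mm above the table, straight above the pavilion's origin; x up the slope, y level across it, z square out of it. The roof is home with its underside on this plane, the centre of its underside at this origin and its axes along these. Outer rafters are 18 mm wide
- pin_left (a point): foot of the wooden dowel pin on the +y outer rafter, at (30, 72, 0) mm in the rafters' frame. The pin is 8 mm in diameter and stands 17 mm along the rafters' z: straight for 10 mm, then tapering to a 3 mm tip. Axes as the rafters'
- pin_right (a point): foot of the equal dowel pin on the -y outer rafter, at (30, -72, 0) mm in the rafters' frame
- rooflight (a point): centre, half-way up, of the rooflight: a glazed wooden box 40 (x) by 52 (y) by 32 mm high in the middle of the loose roof's upper face, square to it, a good handle by either pair of sides. This point is 24 mm above the centre of the roof's underside. x towards the ridge board, z out of the upper face. The roof starts flat on the table, upper face up, x within 42 degrees of the robot's y axis (its left)
- hole_left (a point): centre of the underside mouth of the hole at the roof's +y side, at (30, 72, 0) mm from the centre of the roof's underside; goes on pin_left. 11 mm in diameter, right through. The roof is a plywood plate 150 (x) by 180 (y) by 8 mm, 0.14 to 0.28 kg, with tile rolls 4 mm high between the holes and a ridge board 10 mm wide, 8 mm high along its +x edge. Axes as the rooflight's
- hole_right (a point): centre of the underside mouth of the equal hole at the roof's -y side, at (30, -72, 0) mm; goes on pin_right. Axes as the rooflight's
- scale_rule: a white three-sided scale rule, 300 x 20 x 17 mm, lying between the two halves of the work area; leave alone. Origin: centre of its underside, x along it
- glue: an upright white glue bottle, diameter 48 mm, 130 mm tall; leave alone. Origin: centre of its underside
- tape: a roll of masking tape lying flat, diameter 96 mm, 25 mm high; leave alone. Origin: centre of its underside
- courtyard: a white courtyard-house block model, 110 x 150 mm, 54 mm high; leave alone. Origin: centre of its underside
- knife: an aluminium craft knife lying flat, 110 mm long, 8 mm high; leave alone. Origin: centre of its underside
- floor_plate: a loose plywood floor plate with one large rectangular opening, 130 x 170 x 8 mm, no rooflight and no dowel holes, lying flat; not the roof; leave alone. Origin: centre of its underside
- pencil_cup: a dark steel pencil cup, diameter 68 mm, 98 mm tall, about 170 mm with its pencils; leave alone. Origin: centre of its underside

How it is judged (in metres and radians):
On the way, in this order (a step that is already met when the one before it is completed fails the run):
1. the roof is lifted clear of the table in the gripper (height (world z) of rooflight above 0.07 m and contact force between the fingers and roof above 0.3 N), for 0.1 s.
2. both pins have entered their holes by at least about 7 mm while the gripper still holds the roof (distance between hole_left and pin_left below 0.01 m and distance between hole_right and pin_right below 0.01 m and contact force between the fingers and roof above 0.3 N), for 0.1 s.
At the end, for the whole second after the job is handed in: The roof rests on the rafters, each hole's underside mouth within 4 mm of the foot of its own pin and the plate within 0.04 rad (2.3 degrees) of the slope, at rest and let go; every other loose thing is within 30 mm of where it began (distance between hole_left and pin_left below 0.004 m and distance between hole_right and pin_right below 0.004 m and angle between the z axis of rooflight and the z axis of rafters, either way round below 0.04 rad and linear speed of roof below 0.01 m/s and distance of each of scale_rule, glue, tape, courtyard, knife, floor_plate, pencil_cup from where it was at the start of the episode below 0.03 m); the robot touches nothing.
It fails at once if the roof is pressed or dropped on the pavilion with more than 40 N (contact force between roof and pavilion above 40 N).
It fails at once if the robot pushes on the pavilion itself with more than 30 N (contact force between any of the arm, the fingers and pavilion above 30 N).
It fails at once if another loose thing is moved by more than 30 mm (distance of any of scale_rule, glue, tape, courtyard, knife, floor_plate, pencil_cup from where it was at the start of the episode above 0.03 m).
It also fails if it takes over 48 s, if anything falls off the work surface, if the arm or the gripper's body presses on something with over 40 N, if the wrist force passes 120 N, or if a joint passes its speed limit or range.

## Working session

There is one attempt and no reset: what is moved stays moved. The work goes in short steps, Python scripts to look and compute and a tool call to move; the robot and the scene stay as the last step left them, time stands still between calls to the robot, and variables do not carry over. Pictures are saved under pics/ and viewed, at most 10 in all, crops included, and the job is handed in when it is done.

Besides the shell and the picture viewer there is one more tool, called in YAML: its name, and indented under it one key for each argument. carry_out: Moves the arm, as the interface text tells. Its arguments: {"type":"object","properties":{"motion":{"type":"array"}},"required":["motion"]}

```bash
mkdir -p pics; ls
python3 - <<'E'
from bench import *
import cv2,numpy as np
for n in ["scene","top"]:
    d=get_image(n); cv2.imwrite(f"pics/{n}0.png",d["color"]); np.savez(f"{n}0.npz",**d); print(n,d["mtx"].tolist(),d["position"],d["orientation"])
s=read_state();print(s)
E
```

```text
pics
scene [[407.1917162224514, 0.0, 276.84101548130747], [0.0, 407.1917162224514, 203.39434501400942], [0.0, 0.0, 1.0]] [1265.52871273 -435.05943854 1005.19692998] [ 0.82023753  0.44812919 -0.16819311 -0.31321191]
top [[441.55694530134343, 0.0, 278.38271869764554], [0.0, 441.55694530134343, 208.781605651356], [0.0, 0.0, 1.0]] [ 359.21278638   14.21811503 1293.93518082] [ 0.71303565 -0.69538279  0.07132471 -0.05418236]
{'clock': 0.1, 'joints': array([-8.90426682e-01,  3.85492148e-01,  6.77909095e-03, -4.53875373e-04,
       -1.19396297e+00, -2.58563793e-01]), 'joint_vel': array([ 0.00148657, -0.0017342 ,  0.00235003,  0.00290306, -0.00037501,
        0.0011205 ]), 'joint_efforts': array([-1.13553953e-03, -3.93320096e+01,  1.88928866e+01,  4.19798523e+00,
       -2.57918909e-03, -7.34058744e-06]), 'position': array([ 255.68938923, -569.78074654,  244.32708152]), 'ee_rot': array([-2.09260955e-01,  9.77859358e-01,  9.33596086e-04, -2.37083094e-04]), 'contact_force': array([-1.33972339,  0.04297151, -0.4334115 ]), 'wrist_torque': array([ 0.01266473, -0.04520575,  0.02057701]), 'grasp_force': 0.0, 'gripper_width': 85.12282609415668}
```

View pics/top0.png

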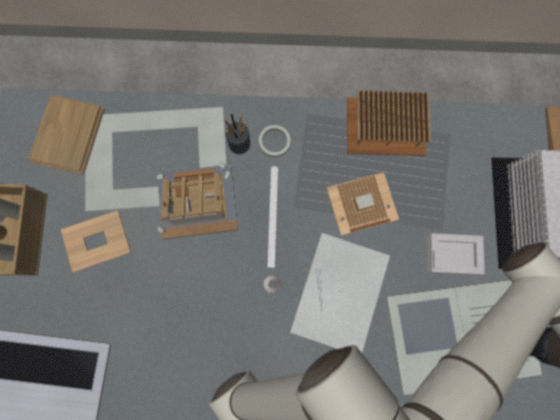

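View pics/scene0.png

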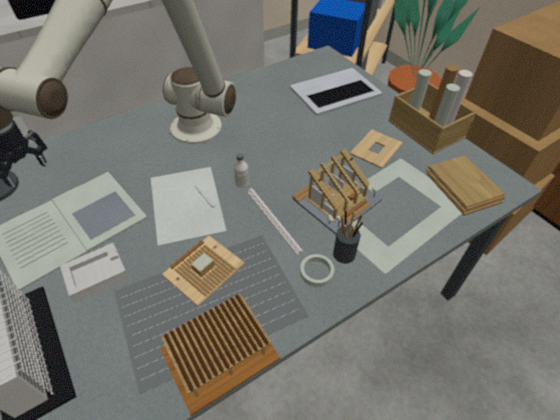

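The top view shows the roof around (363,203), the pavilion around (197,200), the rule around (273,215), and the cup around (237,135). The scene view shows the same layout, with the roof around (203,268) and the pavilion around (340,190). I'll enlarge both parts.

Run:
```python
import cv2,numpy as np
t=cv2.imread("pics/top0.png");s=cv2.imread("pics/scene0.png")
f=lambda im,x,y,w,h:cv2.resize(im[y:y+h,x:x+w],(400,300),interpolation=cv2.INTER_CUBIC)
a=np.hstack([f(t,315,160,100,75),f(t,148,160,100,75)])
b=np.hstack([f(s,153,230,100,75),f(s,288,145,100,75)])
cv2.imwrite("pics/crop0.png",np.vstack([a,b]))
```

```text
(no output)
```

View pics/crop0.png

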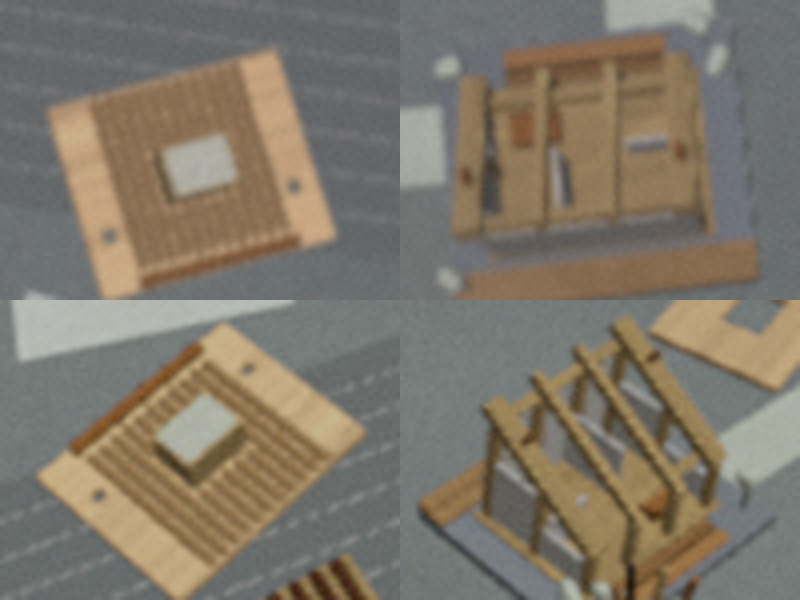

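```bash
cat > h.py <<'E'
import numpy as np,cv2
from scipy.spatial.transform import Rotation as R
def cam(d):
    return d["mtx"],np.array(d["position"]),R.from_quat(d["orientation"]).as_matrix()
def proj(d,P):
    K,p,r=cam(d); q=(np.atleast_2d(P)-p)@r@K.T; return q[:,:2]/q[:,2:]
def ray(d,uv):
    K,p,r=cam(d); v=np.c_[np.atleast_2d(uv),np.ones(len(np.atleast_2d(uv)))]@np.linalg.inv(K).T@r.T
    return p,v/np.linalg.norm(v,axis=1)[:,None]
def onz(d,uv,z):
    p,v=ray(d,uv); z=np.asarray(z,float); return p+v*((z-p[2])/v[:,2])[:,None]
def tri(d1,u1,d2,u2):
    p,v=ray(d1,u1);q,w=ray(d2,u2);o=[];e=[]
    for a,b in zip(v,w):
        s=np.linalg.lstsq(np.c_[a,-b],q-p,rcond=None)[0];A=p+a*s[0];B=q+b*s[1];o.append((A+B)/2);e.append(np.linalg.norm(A-B))
    return np.array(o),np.array(e)
E
python3 - <<'E'
from h import *
np.set_printoptions(precision=1,suppress=True)
t=np.load("top0.npz");s=np.load("scene0.npz")
for d in(t,s): print(proj(d,[[0,0,0],[256,-570,245],[500,0,0],[0,500,0]]))
# holes (crop/4 + offset), ridge, rooflight top corners
T=lambda x,y:(315+x/4-.4,160+y/4-.4)
S=lambda x,y:(153+x/4-.4,230+(y-300)/4-.4)
ht=[T(109,236),T(294,186)];hs=[S(99,495),S(247,369)]
print(onz(t,ht,8),onz(s,hs,8));print(tri(t,ht,s,hs))
rt=[T(160,150),T(225,133),T(237,178),T(176,195)];rs=[S(240,430),S(196,472),S(156,436),S(203,394)]
print(onz(t,rt,40),onz(t,rt,40).mean(0),onz(s,rs,40),onz(s,rs,40).mean(0))
P=lambda x,y:(148+(x-400)/4-.4,160+y/4-.4)
Q=lambda x,y:(288+(x-400)/4-.4,145+(y-300)/4-.4)
pt=[P(466,176),P(682,151)];ps=[Q(653,355),Q(527,437)]
print(tri(t,pt,s,ps))
E
```

```text
[[268.1 421.2]
 [516.6 338.9]
 [272.7 239.5]
 [ 84.  418.2]]
[[194.9 126.7]
 [ 26.7 174.6]
 [260.4 206.7]
 [298.5  88.8]]
[[ 566.3 -202.9    8. ]
 [ 607.7 -341.5    8. ]] [[ 609.2 -339.2    8. ]
 [ 568.3 -202.3    8. ]]
(array([[ 565.6, -275.5,  -91.5],
       [ 611. , -267.8,  111.5]]), array([115.8, 100.3]))
[[ 625.5 -235.    40. ]
 [ 639.6 -282.8   40. ]
 [ 606.3 -291.1   40. ]
 [ 592.5 -246.4   40. ]] [ 616.  -263.8   40. ] [[ 634.9 -237.8   40. ]
 [ 649.3 -278.8   40. ]
 [ 607.7 -289.5   40. ]
 [ 593.3 -246.2   40. ]] [ 621.3 -263.    40. ]
(array([[575.8, 295.3, 126.4],
       [596.9, 152.7, 127.9]]), array([2.7, 4.1]))
```

The crops show the roof's holes at top-image pixels (342,219) and (388,206), with the ridge board on the robot's side. The pins are at (164,204) and (218,197). The spacings check out at 144 mm, and pin mid-height is about 127 mm. In the calibrated images, both the roof's and the pavilion's x axes point towards the robot (-x world), not to its left as the text says. I'll go by the images.

```bash
cat >> h.py <<'E'
np.set_printoptions(precision=3,suppress=True)
def frame(yaw,pitch=0):
    "roof axes: x at yaw, raised by pitch"
    c=np.array([np.cos(yaw),np.sin(yaw),0]);z=np.array([0,0,1.]);x=np.cos(pitch)*c+np.sin(pitch)*z
    y=np.cross(z,c);return np.c_[x,y,np.cross(x,y)]
def tool(F): # tool y = roof x, tool z = -roof z
    return np.c_[F[:,1],F[:,0],-F[:,2]]
def delta(s,Rt,p):
    R0=R.from_quat(s["ee_rot"]).as_matrix()
    print("turn",R.from_matrix(R0.T@Rt).as_rotvec(),"shift",R0.T@(np.array(p)-s["position"]))
E
python3 - <<'E'
from h import *
from bench import *
t=np.load("top0.npz");s=np.load("scene0.npz")
print("cup",onz(t,[[238,145]],90),onz(s,[[346,240]],90),"glue",onz(t,[[272,285]],120),"tape",onz(t,[[275,140]],25))
F=frame(np.deg2rad(196.75)); delta(read_state(),tool(F),[616.5,-263,200])
E
```

```text
cup [[756.549 106.153  90.   ]] [[802.336  98.149  90.   ]] glue [[367.196   0.169 120.   ]] tape [[797.145   0.869  25.   ]]
turn [ 0.002  0.001 -1.442] shift [-454.766  132.163   44.548]
```

carry_out:
  motion:
    - [0,0,-1.44,-455,132,30,1]
    - [0,0,-1.44,-455,132,30,1]
    - [0,0,-1.44,-455,132,30,1]
    - [0,0,-1.44,-455,132,30,1]
    - [0,0,-1.44,-455,132,30,1]

```text
clock: 0.72
position: [494.7, -366.6, 225.1]
ee_rot: [-0.631, 0.776, 0.0, -0.0]
contact_force: [0.5, -0.6, -0.5]
gripper_width: 85.3
grasp_force: 0.0
```

Run:
```python
from h import *
from bench import *
s=read_state();print(s["clock"],s["position"],s["joints"])
F=frame(np.deg2rad(196.75)); delta(s,tool(F),[616.5,-263,200])
```

```text
0.725 [ 494.72  -366.646  225.091] [-0.375  0.384 -0.046 -0.    -1.142  0.17 ]
turn [ 0.001  0.    -0.498] shift [-126.292  -98.106   25.054]
```

carry_out:
  motion:
    - [0,0,-0.5,-126,-98,25,1]
    - [0,0,-0.5,-126,-98,25,1]
    - [0,0,-0.5,-126,-98,25,1]
    - [0,0,-0.5,-126,-98,25,1]
    - [0,0,-0.5,-126,-98,25,1]

```text
clock: 1.35
position: [615.4, -265.7, 200.1]
ee_rot: [0.801, -0.598, -0.001, 0.0]
contact_force: [0.2, 0.4, -0.6]
gripper_width: 85.5
grasp_force: 0.0
```

Run:
```python
from h import *
from bench import *
s=read_state();print(s["clock"],s["position"],s["joints"])
F=frame(np.deg2rad(196.75)); delta(s,tool(F),[616.5,-263,200])
d=get_image("wrist");np.savez("w1.npz",**d);cv2.imwrite("pics/w1.png",d["color"]);print(d["position"])
print(proj(d,[[567,-202.6,8],[608.5,-340.4,8],[616.5,-263,40]]))
```

```text
1.35 [ 615.394 -265.746  200.097] [-0.167  0.493  0.067  0.    -1.146  0.455]
turn [ 0.001  0.001 -0.005] shift [-2.319 -1.84   0.096]
[ 638.943 -347.44   328.573]
[[302.029 252.348]
 [304.856 124.009]
 [275.614 201.247]]
```

View pics/w1.png

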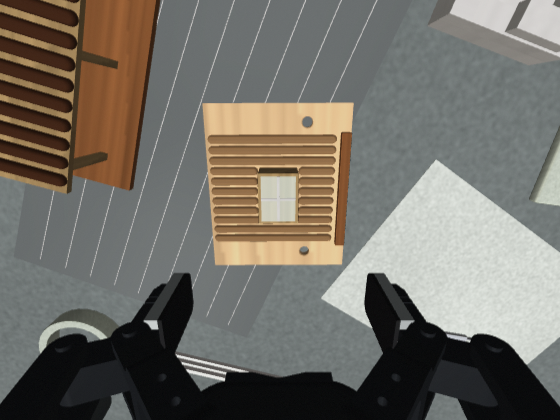

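The wrist view shows the roof square to the gripper. The holes are at (307,122) and (304,251), the rooflight top is centred at about (278,198), and the ridge is on the right.

Run:
```python
from h import *
from bench import *
d=np.load("w1.npz");im=d["color"]
g=cv2.cvtColor(im,cv2.COLOR_BGR2GRAY);c=[]
for u,v in[(307,122),(304,251)]:
    p=g[v-12:v+13,u-12:u+13]; m=(p<np.median(p)*.72).astype(np.uint8)
    n,l,st,ce=cv2.connectedComponentsWithStats(m); i=1+np.argmax(st[1:,4]);c.append(ce[i]+[u-12,v-12]);print(st[i])
P=onz(d,c,8);print(c,P,np.linalg.norm(P[0]-P[1]))
y=(P[0]-P[1])/np.linalg.norm(P[0]-P[1]);yaw=np.arctan2(-y[0],y[1]);print("yaw",np.rad2deg(yaw)%360)
F=frame(yaw);o=P.mean(0)-[0,0,8]-30*F[:,0];print("roof",o, "light", onz(d,[[278,198]],40))
delta(read_state(),tool(F),o+[0,0,28.5])
```

```text
[ 7  7 11 11 95]
[ 7  8 10  8 67]
[array([307.084, 121.737]), array([303.567, 250.522])] [[ 607.026 -343.136    8.   ]
 [ 566.006 -205.346    8.   ]] 143.76562658426587
yaw 196.5784280544643
roof [ 615.269 -265.681    0.   ] light [[ 615.18  -266.876   40.   ]]
turn [ 0.001  0.    -0.002] shift [ -0.437  -0.349 172.012]
```

carry_out:
  motion:
    - [0,0,0,0,0,50,1]
    - [0,0,0,0,0,100,1]
    - [0,0,0,0,0,140,1]
    - [0,0,0,0,0,162,1]
    - [0,0,0,0,0,168,1]

```text
clock: 2.02
position: [614.2, -266.6, 31.3]
ee_rot: [0.801, -0.599, -0.001, 0.001]
contact_force: [0.3, 0.5, 0.1]
gripper_width: 85.4
grasp_force: 0.0
```

carry_out:
  motion:
    - [0,0,0,0,0,3,1]
    - [0,0,0,0,0,3,0.3]
    - [0,0,0,0,0,3,-0.3]
    - [0,0,0,0,0,3,-0.8]
    - [0,0,0,0,0,3,-0.8]

```text
clock: 2.65
position: [616.5, -265.8, 30.8]
ee_rot: [0.802, -0.598, 0.001, -0.0]
contact_force: [-1.1, 0.5, 5.3]
gripper_width: 38.8
grasp_force: 64.0
```

carry_out:
  motion:
    - [0,0,0,0,0,0,-1]
    - [0,0,0,0,0,0,-1]
    - [0,0,0,0,0,0,-1]
    - [0,0,0,0,0,-3,-1]
    - [0,0,0,0,0,-6,-1]

```text
clock: 3.28
position: [615.0, -265.4, 34.5]
ee_rot: [0.801, -0.598, -0.001, 0.0]
contact_force: [-1.0, -0.8, -2.9]
gripper_width: 38.8
grasp_force: 63.1
```

carry_out:
  motion:
    - [0,0,0,0,0,-20,-1]
    - [0,0,0,0,0,-70,-1]
    - [0,0,0,0,0,-130,-1]
    - [0,0,0,0,0,-190,-1]
    - [0,0,0,0,0,-230,-1]

```text
clock: 3.9
position: [616.1, -265.8, 268.6]
ee_rot: [0.801, -0.598, 0.001, -0.001]
contact_force: [1.0, -0.0, -3.3]
gripper_width: 38.7
grasp_force: 63.2
```

Run:
```python
from h import *
from bench import *
s=read_state();print(s["clock"],s["position"],s["joints"],s["gripper_width"],s["contact_force"])
d=get_image("wrist");np.savez("w2.npz",**d)
d3=get_image("top");np.savez("t2.npz",**d3)
K,p,r=cam(d);R0=R.from_quat(s["ee_rot"]).as_matrix();print(R0.T@(p-s["position"]))
h=cv2.resize(d3["color"][150:255,130:270],(560,420),interpolation=cv2.INTER_CUBIC)
cv2.imwrite("pics/w2.png",d["color"]);cv2.imwrite("pics/t2.png",h)
```

```text
3.9 [ 616.076 -265.783  268.634] [-0.167  0.45   0.168  0.    -1.287  0.455] 38.67421034330041 [ 1.032 -0.013 -3.312]
[  84.939    0.731 -128.556]
```

View pics/w2.png

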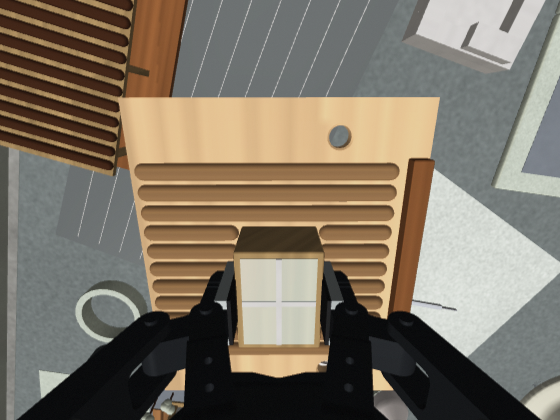

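The held roof is square in the gripper, with hole_left at (340,137). Next I'll use the upper band of the wrist view to look at the pins.

Run:
```python
from h import *
from bench import *
d=np.load("w2.npz");s=read_state();R0=R.from_quat(s["ee_rot"]).as_matrix();K,p,r=cam(d);print(K[0,0])
g=cv2.cvtColor(d["color"],cv2.COLOR_BGR2GRAY);u,v=340,137
q=g[v-18:v+19,u-18:u+19]; m=(q<np.median(q)*.8).astype(np.uint8)
n,l,st,ce=cv2.connectedComponentsWithStats(m); i=1+np.argmax(st[1:,4]);c=ce[i]+[u-18,v-18];print(st[i],c)
tc=R0.T@(p-s["position"]);Rtc=R0.T@r
for z in(21,22,23):
    w=Rtc@np.linalg.inv(K)@[c[0],c[1],1];print(z,tc+w*(z-tc[2])/w[2])
np.savez("tc.npz",tc=tc,Rtc=Rtc,K=K)
# look pose
yaw=np.deg2rad(98)
pins=np.array([[575.8,295.3,126.4],[596.9,152.7,127.9]])
for x,z in((400,330),(400,380),(430,380)):
    Rt=tool(frame(yaw));P=[x,224,z]; D=dict(mtx=K,position=Rt@tc+P,orientation=R.from_matrix(Rt@Rtc).as_quat())
    print(x,z,proj(D,pins).tolist()); delta(s,Rt,P)
```

```text
304.27196463345143
[  6   6  24  25 447] [339.497 137.089]
21 [70.774 30.991 21.   ]
22 [70.681 31.194 22.   ]
23 [70.588 31.397 23.   ]
400 330 [[311.0396094965342, 323.19568439323115], [200.75171678983253, 325.2283192410452]]
turn [-0.012  0.003  1.72 ] shift [-531.865   68.484  -62.281]
400 380 [[307.3580359911526, 300.27018344654334], [208.77109543645238, 301.98657434281716]]
turn [-0.012  0.003  1.72 ] shift [-531.544   68.017 -112.278]
430 380 [[310.8955209803404, 282.6682631421732], [210.10650056382826, 284.3445295301519]]
turn [-0.012  0.003  1.72 ] shift [-522.998   39.262 -111.955]
```

Run:
```python
from h import *
from bench import *
s=read_state();c=np.load("tc.npz");tc,Rtc,K=c["tc"],c["Rtc"],c["K"]
pins=np.array([[575.8,295.3,126.4],[596.9,152.7,127.9]])
for x,z in((400,330),(380,350),(430,380)):
    Rt=tool(frame(np.deg2rad(278)));P=[x,224,z]; D=dict(mtx=K,position=Rt@tc+P,orientation=R.from_matrix(Rt@Rtc).as_quat())
    print(x,z,proj(D,pins).tolist()); delta(s,Rt,P)
```

```text
400 330 [[223.64066156820363, -9.42882909420782], [382.2900442455291, -11.198836672895368]]
turn [-0.003 -0.012 -1.422] shift [-531.865   68.484  -62.281]
380 350 [[228.74298861180935, -26.53783400998102], [380.6099818225961, -28.2846750939582]]
turn [-0.003 -0.012 -1.422] shift [-537.433   87.468  -82.495]
430 380 [[228.9002890216457, 39.0090397198123], [360.4308574527423, 37.67091283021295]]
turn [-0.003 -0.012 -1.422] shift [-522.998   39.262 -111.955]
```

carry_out:
  motion:
    - [0,0,0,-10,0,-45,-1]
    - [0,0,-1.42,-518,20,-102,-1]
    - [0,0,-1.42,-518,20,-102,-1]
    - [0,0,-1.42,-518,20,-102,-1]
    - [0,0,-1.42,-518,20,-102,-1]

```text
clock: 4.62
position: [531.4, -19.1, 336.5]
ee_rot: [0.966, -0.26, -0.002, 0.0]
contact_force: [1.4, 0.8, -1.8]
gripper_width: 38.4
grasp_force: 63.1
```

Run:
```python
from h import *
from bench import *
s=read_state();print(s["position"],s["joints"],s["gripper_width"])
delta(s,tool(frame(np.deg2rad(278))),[450,224,370])
```

```text
[531.384 -19.122 336.489] [ 0.269  0.174 -0.057 -0.001 -1.343  0.776] 38.3836369054848
turn [ 0.     0.003 -0.666] shift [-192.664 -169.214  -33.184]
```

carry_out:
  motion:
    - [0,0,-0.67,-193,-169,-33,-1]
    - [0,0,-0.67,-193,-169,-33,-1]
    - [0,0,-0.67,-193,-169,-33,-1]
    - [0,0,-0.67,-193,-169,-33,-1]
    - [0,0,-0.67,-193,-169,-33,-1]

```text
clock: 5.25
position: [450.8, 225.7, 369.9]
ee_rot: [0.997, 0.071, -0.001, 0.0]
contact_force: [0.9, -0.9, -3.8]
gripper_width: 39.1
grasp_force: 63.2
```

carry_out:
  motion:
    - [0,0,0,0,0,0,-1]
    - [0,0,0,0,0,0,-1]

```text
clock: 5.5
position: [452.6, 221.5, 370.5]
ee_rot: [0.998, 0.068, -0.001, 0.001]
contact_force: [0.7, -0.3, -2.0]
gripper_width: 38.6
grasp_force: 63.2
```

Run:
```python
from h import *
from bench import *
s=read_state();print(s["clock"],s["position"],s["joints"],s["gripper_width"])
d=get_image("wrist");np.savez("w3.npz",**d);np.savez("s3.npz",p=s["position"],q=s["ee_rot"])
print(proj(d,[[575.8,295.3,126.4],[596.9,152.7,127.9]]))
cv2.imwrite("pics/w3.png",cv2.resize(d["color"][0:150,160:440],(784,420),interpolation=cv2.INTER_CUBIC))
```

```text
5.5 [452.563 221.494 370.482] [ 0.778  0.11  -0.051 -0.    -1.411  0.929] 38.637970790456855
[[226.015  61.019]
 [356.938  59.139]]
```

View pics/w3.png

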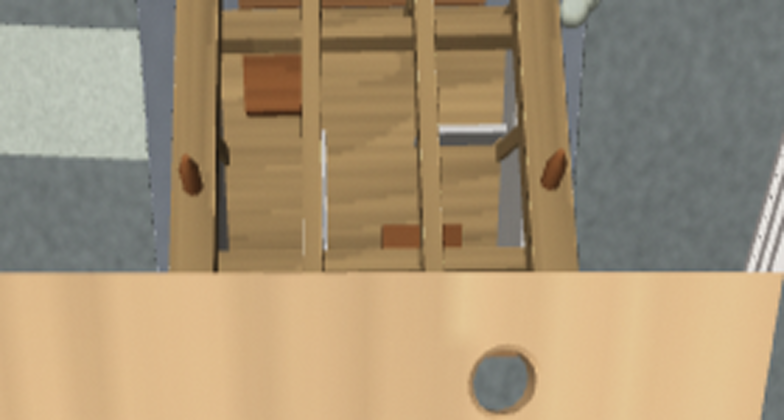

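The pins show in crop coordinates at about (190,175) and (555,170), i.e. full-image (228,62) and (358,61). That agrees with the earlier prediction of (226,61) and (357,59).

```bash
cat >> h.py <<'E'
def pinhome(P):
    "P: pin_left,pin_right mid points (7.5 mm along) -> yaw, rafters origin"
    y=P[0]-P[1];yaw=np.arctan2(-y[0],y[1]);F=frame(yaw,np.pi/6)
    return yaw,F,P.mean(0)-F@[30,0,7.5]
E
python3 - <<'E'
from h import *
from bench import *
d=np.load("w3.npz");im=d["color"];hsv=cv2.cvtColor(im,cv2.COLOR_BGR2HSV);c=[]
for u,v in[(358,61),(228,62)]:
    q=hsv[v-9:v+10,u-9:u+10].astype(int);m=((q[...,1]>140)&((q[...,0]<12))).astype(np.uint8)
    n,l,st,ce=cv2.connectedComponentsWithStats(m);i=1+np.argmax(st[1:,4]);c.append(ce[i]+[u-9,v-9]);print(st[i])
P=onz(d,c,126.5);print(c,P,np.linalg.norm(P[0]-P[1]))
yaw,F,o=pinhome(P);print(np.rad2deg(yaw)%360,o)
pw=proj(d,[o+F@[30,72,0],o+F@[30,72,17],o+F@[30,-72,0],o+F@[30,-72,17]]);print((pw-[160,0])*2.8)
np.savez("home.npz",yaw=yaw,o=o)
E
```

```text
Traceback (most recent call last):
ValueError: attempt to get argmax of an empty sequence
```

Run:
```python
from h import *
from bench import *
d=np.load("w3.npz");im=d["color"].astype(float);c=[]
for u,v in[(358,61),(228,62)]:
    q=im[v-9:v+10,u-9:u+10];rat=q[...,1]/(q[...,2]+1);m=((rat<.68)&(q[...,2]>60)).astype(np.uint8)
    n,l,st,ce=cv2.connectedComponentsWithStats(m);i=1+np.argmax(st[1:,4]);c.append(ce[i]+[u-9,v-9]);print(st[i],rat.min())
P=onz(d,c,126.5);print(c,P,np.linalg.norm(P[0]-P[1]))
yaw,F,o=pinhome(P);print(np.rad2deg(yaw)%360,o)
pw=proj(d,[o+F@[30,72,0],o+F@[30,72,17],o+F@[30,-72,0],o+F@[30,-72,17]]);print((pw-[160,0])*2.8)
np.savez("home.npz",yaw=yaw,o=o)
```

```text
[ 4  1  9 15 79] 0.5957446808510638
[ 5  2  8 15 66] 0.5915492957746479
[array([357.544,  60.38 ]), array([227.106,  62.318])] [[596.014 151.469 126.5  ]
 [574.657 293.986 126.5  ]] 144.10829588800922
188.52257629100916 [607.321 226.022 105.005]
[[548.349 181.747]
 [559.161 152.181]
 [191.221 187.035]
 [183.792 157.787]]
```

```bash
cat >> h.py <<'E'
def go(s,off,b=(1.0,-0.8,30.8)):
    "delta to the pose with roof at home + off (roof frame); b = roof x-, y- and height offsets: roof centre in tool = (b1,b0,b2)"
    H=np.load("home.npz");F=frame(float(H["yaw"]),np.pi/6)
    p=H["o"]+F@(np.array(off)+[-b[0],-b[1],b[2]]);delta(s,tool(F),p);print("target",p)
E
python3 - <<'E'
from h import *
from bench import *
s=read_state();go(s,[0,0,170]);go(s,[0,0,50])
E
```

```text
turn [-0.411 -0.407  1.519] shift [255.194  15.628  92.024]
target [707.587 240.238 278.403]
turn [-0.411 -0.407  1.519] shift [195.328  16.338 196.022]
target [648.25  231.346 174.48 ]
```

carry_out:
  motion:
    - [-0.41,-0.41,1.52,195,16,80,-1]
    - [-0.41,-0.41,1.52,195,16,80,-1]
    - [-0.41,-0.41,1.52,195,16,80,-1]
    - [-0.41,-0.41,1.52,195,16,80,-1]
    - [-0.41,-0.41,1.52,195,16,80,-1]

```text
clock: 6.18
position: [649.8, 231.6, 287.0]
ee_rot: [0.917, -0.364, -0.108, 0.124]
contact_force: [-0.6, 0.7, -2.3]
gripper_width: 38.4
grasp_force: 63.1
```

Run:
```python
from h import *
from bench import *
s=read_state();print(s["position"],s["joints"],s["gripper_width"]);go(s,[57,0,150]);go(s,[0,0,50])
```

```text
[649.781 231.633 286.984] [ 0.564  0.659  0.547 -0.029 -1.788  0.249] 38.44959272414817
turn [-0.168 -0.168  0.636] shift [-0.789  1.508 -2.169]
target [648.879 231.441 289.582]
turn [-0.168 -0.168  0.636] shift [ 11.272 -33.248 106.898]
target [648.25  231.346 174.48 ]
```

carry_out:
  motion:
    - [-0.17,-0.17,0.64,0,0,0,-1]
    - [-0.17,-0.17,0.64,0,0,0,-1]
    - [-0.17,-0.17,0.64,0,0,0,-1]
    - [-0.17,-0.17,0.64,5,-15,48,-1]
    - [-0.17,-0.17,0.64,11,-33,106,-1]

```text
clock: 6.8
position: [649.0, 231.9, 178.8]
ee_rot: [0.733, -0.631, -0.168, 0.192]
contact_force: [0.3, 0.8, -3.3]
gripper_width: 39.0
grasp_force: 63.2
```

carry_out:
  motion:
    - [0,0,0,0,0,0,-1]
    - [0,0,0,0,0,0,-1]

```text
clock: 7.05
position: [648.5, 233.1, 182.2]
ee_rot: [0.734, -0.629, -0.167, 0.193]
contact_force: [0.4, -0.1, -1.4]
gripper_width: 39.0
grasp_force: 63.0
```

Run:
```python
from h import *
from bench import *
s=read_state();print(s["clock"],s["position"],s["joints"],s["contact_force"]);go(s,[0,0,50]);go(s,[0,0,25]);
d=get_image("wrist");np.savez("w4.npz",**d);np.savez("s4.npz",p=s["position"],q=s["ee_rot"])
H=np.load("home.npz");F=frame(float(H["yaw"]),np.pi/6)
print(proj(d,[H["o"]+F@[30,72,k] for k in(0,17)]))
e=get_image("scene");a=cv2.resize(d["color"][80:200,260:420],(400,300),interpolation=cv2.INTER_CUBIC);b=cv2.resize(e["color"][110:230,270:430],(400,300),interpolation=cv2.INTER_CUBIC)
cv2.imwrite("pics/c4.png",np.hstack([a,b]))
```

```text
7.05 [648.498 233.142 182.183] [ 0.504  0.805  0.577 -0.178 -1.827 -0.353] [ 0.399 -0.07  -1.388]
turn [-0.008 -0.     0.005] shift [ 1.753 -3.345  6.955]
target [648.25  231.346 174.48 ]
turn [-0.008 -0.     0.005] shift [ 1.742 -3.145 31.954]
target [635.888 229.494 152.829]
[[319.52  127.001]
 [322.754 128.574]]
```

View pics/c4.png

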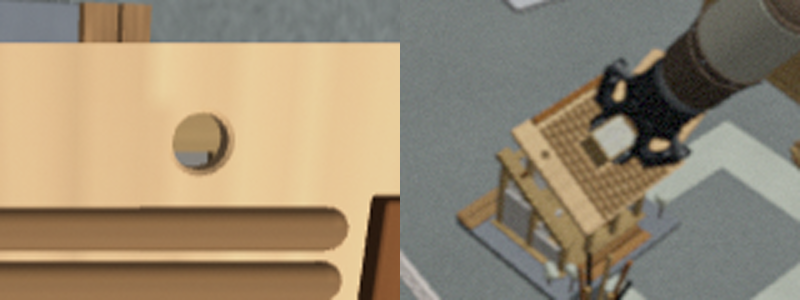

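The left crop shows hole_left at full-image (341,138), with no pin visible through it yet. The scene crop shows the roof hanging parallel above the rafters. I'll close the remaining offset down to a 22 mm standoff.

carry_out:
  motion:
    - [-0.008,0,0.005,1.7,-3.2,7,-1]
    - [-0.008,0,0.005,1.7,-3.2,20,-1]
    - [-0.008,0,0.005,1.7,-3.2,32,-1]
    - [-0.008,0,0.005,1.7,-3.2,34,-1]
    - [-0.008,0,0.005,1.7,-3.2,34,-1]

```text
clock: 7.78
position: [633.3, 230.3, 149.1]
ee_rot: [0.732, -0.63, -0.17, 0.197]
contact_force: [0.2, -0.0, -2.8]
gripper_width: 38.9
grasp_force: 63.1
```

```bash
cat > look.py <<'E'
from h import *
from bench import *
import sys
s=read_state();print(s["clock"],s["position"],s["contact_force"])
for z in (22,10,0): go(s,[0,0,z])
d=get_image("wrist")
H=np.load("home.npz");F=frame(float(H["yaw"]),np.pi/6)
print(proj(d,[H["o"]+F@[30,72,k] for k in(0,17)]))
R0=R.from_quat(s["ee_rot"]).as_matrix();print("predicted mouth",proj(d,[s["position"]+R0@[70.7,31.2,22.8],s["position"]+R0@[70.7,31.2,30.8]]))
cv2.imwrite(f"pics/{sys.argv[1]}.png",np.hstack([cv2.resize(d["color"][v-24:v+24,u-32:u+32],(400,300),interpolation=cv2.INTER_CUBIC) for u,v in((340,137),(328,366))]))
E
python3 look.py c5
```

```text
7.775 [633.336 230.262 149.118] [ 0.223 -0.005 -2.814]
turn [ 0.003 -0.     0.001] shift [ 1.139 -0.226 -1.419]
target [634.405 229.271 150.231]
turn [ 0.003 -0.     0.001] shift [ 1.134 -0.265 10.581]
target [628.471 228.382 139.839]
turn [ 0.003 -0.     0.001] shift [ 1.13  -0.299 20.581]
target [623.526 227.641 131.178]
[[331.081 131.59 ]
 [336.553 133.97 ]]
predicted mouth [[341.725 139.313]
 [338.633 137.789]]
```

View pics/c5.png

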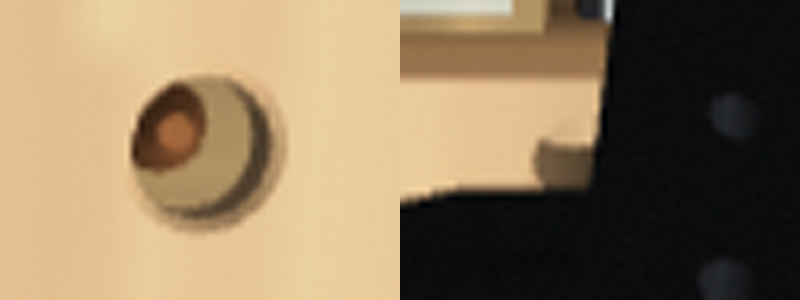

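The pin tip is visible in the hole at full-image (335.5,133.8), against a prediction of (336.6,134.0). The hole mouth is within 1 px of prediction. Only about (1.0, -0.5) mm of correction remains, so I'll lower onto the pins.

carry_out:
  motion:
    - [0.003,0,0.001,1.0,-0.5,0,-1]
    - [0.003,0,0.001,1.0,-0.5,3,-1]
    - [0.003,0,0.001,1.0,-0.5,6,-1]
    - [0.003,0,0.001,1.0,-0.5,9,-1]
    - [0.003,0,0.001,1.0,-0.5,11,-1]

```text
clock: 8.45
position: [628.1, 228.4, 138.7]
ee_rot: [0.732, -0.63, -0.169, 0.197]
contact_force: [-0.1, -0.8, -2.5]
gripper_width: 38.6
grasp_force: 63.1
```

carry_out:
  motion:
    - [0,0,0,0,0,0,-1]
    - [0,0,0,0,0,0,-1]

```text
clock: 8.7
position: [628.3, 228.5, 139.1]
ee_rot: [0.732, -0.63, -0.169, 0.196]
contact_force: [-0.8, -0.4, -2.2]
gripper_width: 38.6
grasp_force: 63.1
```

```bash
python3 look.py c6
```

```text
8.7 [628.349 228.516 139.092] [-0.794 -0.359 -2.198]
turn [ 0.001 -0.    -0.   ] shift [  0.153   0.295 -12.697]
target [634.405 229.271 150.231]
turn [ 0.001 -0.    -0.   ] shift [ 0.151  0.287 -0.697]
target [628.471 228.382 139.839]
turn [ 0.001 -0.    -0.   ] shift [0.149 0.28  9.303]
target [623.526 227.641 131.178]
[[335.512 135.03 ]
 [341.763 137.96 ]]
predicted mouth [[341.696 139.408]
 [338.605 137.879]]
```

View pics/c6.png

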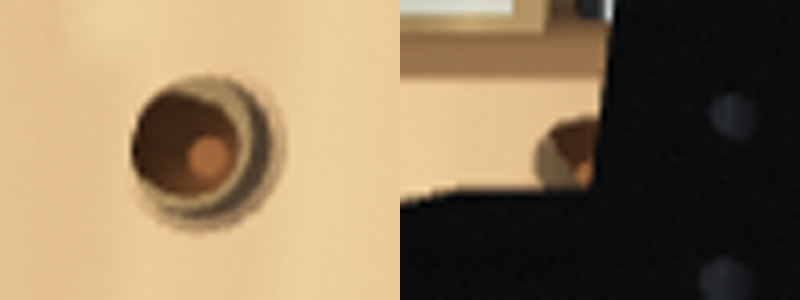

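Both pins are inside their holes. The left tip at (341,138) is centred on the hole's upper rim, and there is no contact force. Continuing down.

carry_out:
  motion:
    - [0.001,0,0,0.1,0,2,-1]
    - [0.001,0,0,0.1,0,4,-1]
    - [0.001,0,0,0.1,0,6,-1]
    - [0.001,0,0,0.1,0,7,-1]
    - [0.001,0,0,0.1,0,7,-1]

```text
clock: 9.38
position: [624.8, 227.8, 132.9]
ee_rot: [0.732, -0.63, -0.169, 0.196]
contact_force: [-0.3, -0.8, -2.7]
gripper_width: 38.7
grasp_force: 63.1
```

carry_out:
  motion:
    - [0,0,0,0,0,0.5,-1]
    - [0,0,0,0,0,1,-1]
    - [0,0,0,0,0,1,-1]

```text
clock: 9.75
position: [624.3, 227.8, 132.0]
ee_rot: [0.732, -0.63, -0.169, 0.196]
contact_force: [-0.4, -0.0, -3.2]
gripper_width: 38.8
grasp_force: 63.1
```

```bash
python3 look.py c7
```

```text
9.75 [624.272 227.754 132.007] [-0.391 -0.003 -3.229]
turn [ 0. -0. -0.] shift [  0.006   0.241 -20.905]
target [634.405 229.271 150.231]
turn [ 0. -0. -0.] shift [ 0.003  0.24  -8.905]
target [628.471 228.382 139.839]
turn [ 0. -0. -0.] shift [0.001 0.239 1.095]
target [623.526 227.641 131.178]
[[338.299 136.587]
 [345.188 139.857]]
predicted mouth [[341.711 139.323]
 [338.622 137.798]]
```

Only about 1 mm left, and the roof's weight is still carried by the gripper. I'll go in half-millimetre steps.

carry_out:
  motion:
    - [0,0,0,0,0.2,0.5,-1]
    - [0,0,0,0,0.2,1,-1]
    - [0,0,0,0,0.2,1,-1]

```text
clock: 10.18
position: [623.9, 227.7, 131.7]
ee_rot: [0.732, -0.631, -0.169, 0.196]
contact_force: [0.5, 0.3, -0.9]
gripper_width: 38.8
grasp_force: 63.3
```

carry_out:
  motion:
    - [0,0,0,0,0,0.5,-1]
    - [0,0,0,0,0,0.5,-1]

```text
clock: 10.42
position: [623.9, 227.7, 131.7]
ee_rot: [0.732, -0.631, -0.168, 0.196]
contact_force: [1.8, 0.8, 1.3]
gripper_width: 38.5
grasp_force: 63.7
```

The roof is seated: the weight has come off and the TCP has stopped. Releasing.

carry_out:
  motion:
    - [0,0,0,0,0,0,-0.2]
    - [0,0,0,0,0,0,0.3]
    - [0,0,0,0,0,0,0.6]
    - [0,0,0,0,0,0,0.6]
    - [0,0,0,0,0,-4,0.6]

```text
clock: 11.05
position: [625.1, 227.8, 134.1]
ee_rot: [0.732, -0.63, -0.169, 0.197]
contact_force: [-0.7, 0.1, 1.0]
gripper_width: 68.0
grasp_force: 0.0
```

carry_out:
  motion:
    - [0,0,0,0,0,-10,0.6]
    - [0,0,0,0,0,-30,0.6]
    - [0,0,0,0,0,-60,0.6]
    - [0,0,0,0,0,-80,0.6]
    - [0,0,0,0,0,-80,0.6]

```text
clock: 11.68
position: [666.2, 234.0, 205.3]
ee_rot: [0.732, -0.631, -0.168, 0.194]
contact_force: [-0.3, -0.4, 0.2]
gripper_width: 68.3
grasp_force: 0.0
```

Run:
```python
from h import *
from bench import *
s=read_state();print(s["clock"],s["position"],s["contact_force"],s["gripper_width"])
d=get_image("wrist");H=np.load("home.npz");F=frame(float(H["yaw"]),np.pi/6)
print(proj(d,[H["o"]+F@[30,y,k] for y in(72,-72) for k in(8,17)]+[H["o"]+F@[0,0,40]]))
cv2.imwrite("pics/c8.png",d["color"])
```

```text
11.675 [666.15  234.001 205.336] [-0.327 -0.429  0.202] 68.2986519996595
[[319.979 127.457]
 [321.537 128.221]
 [312.968 292.494]
 [314.027 298.386]
 [279.907 232.645]]
```

View pics/c8.png

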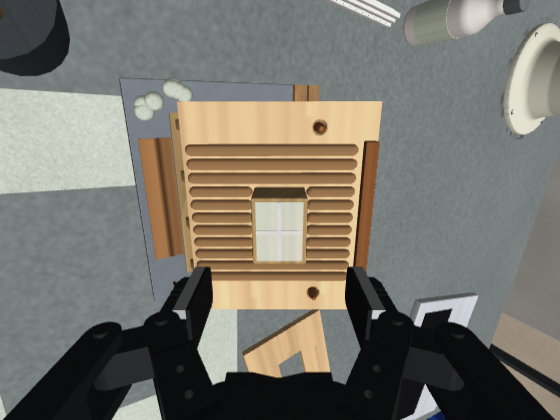

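The roof lies home, with the pins in both holes at (320,127) and (313,293), as predicted, and the gripper is clear. Handing in.

```bash
python3 -c "
from bench import *
print(job_done())"
```

```text
the job is handed in; nothing more can be done
None
```

The roof is back on the rafters with both pins up through its holes, lowered in the gripper with only a few newtons of contact, released, and handed in at about 12 s; hand-in returned no verdict. (The calibrated images showed the pavilion's and roof's x axes pointing towards the robot, not to its left as stated, so I followed the images.)

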